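True up the jig rail with the corner square

ROBOT

A 6-joint arm with a two-finger parallel gripper is mounted at the origin on the work surface. World frame = base frame: x ahead of the robot, y to its left, z up, the work surface at z = 0. Lengths are in mm, angles in rad, forces in N, time in s.
With the tool pointing down it reaches from about 350 to 875 mm from the base axis. Payload 4.2 kg.
Tool frame: the origin (TCP) lies midway between the tips of the shut fingers; the grasp point (between the pads) lies 19 mm behind it; z points along the fingers, y is the line along which they close (so a half turn about z gives the same grasp; the last joint's range is limited). The gripper opens to 85 mm and grips with 20 to 120 N. Pads are 22 mm wide; open, the fingers measure 114 mm over their backs; the gripper's body (76 mm by 85 mm) begins 54 mm behind the grasp point. The pads swing forward as they close: fully open they stand 13 mm farther back than shut.
Start: joints at [-0.909, 0.385, 0.008, 0, -1.194, -0.259], TCP at [245.01, -574.951, 231.312] pointing down, gripper open.
Joint ranges: [-3.14, 3.14], [-1.21, 2.06], [-1.07, 1.41], [-3.16, 2.05], [-2.99, -0.16], [-3.1, 3.1]. Speed limits (rad/s): [2.79, 2.79, 3.14, 3.14, 3.14, 3.14].

INTERFACE

Orientations are given as a unit quaternion [x, y, z, w].
In Python, from bench import read_state, get_image, job_done gives the robot as it stands.
- The arm moves only by the tool servo_tool, never from a script. Its arguments are lists of equal length, an entry for each row: "rotation": the turn, a rotation vector about the world's x, y, z scaled (see below), a list of three; "slide": the shift along the world's x, y, z scaled (see below), a list of three; "grip": the opening, from -1 (shut) to 1 (fully open). In form: {"rotation": [[rx, ry, rz], ...], "slide": [[tx, ty, tz], ...], "grip": [grip, ...]}. A call has 1 to 8 rows; each row is the pose to reach, as a shift and turn from the pose commanded when the call began, turning the shorter way round; what a row does not reach only later rows make up. The controller multiplies each number of a shift by 0.2 m and each number of a turn by 360 degrees. A row lasts 1/8 s, in which the tool goes at most 62.5 mm and 10.7 degrees, less where a joint would pass 70% of its speed; a pose out of reach is approached as far as the arm can. A call with a number of a shift or a turn outside -1 to 1 is refused whole. A call with a gripper value outside its range is refused whole. The fingers move at their own pace and stop on an object; the grip force is fixed at half the most. Time passes only in rows, so rows that repeat a pose let the fingers close. It gives the time, the measured TCP pose, the force, the opening and the grip force at its end, in the units of the state.
- read_state(): the state, without advancing time (a new reading comes with each control period).
- get_image(name): name is "side" or "top" or "wrist"; returns a dict with "image" (400x640x3 uint8, red, green, blue), "depth" (400x640 float32, mm along the optical axis (not along the pixel's ray), 0 where there is no reading), "camera_matrix" (3x3 intrinsics, pixels), "k1" (the pictures are not rectified: a ray, as slopes to the right and down, at radius r is drawn at 1 + k1 r^2 times it, then the intrinsics apply), "rvec" (rotation vector, rad) and "tvec" (3), from world to camera coordinates, as OpenCV has them; the wrist camera has in their place "hand_eye" (4x4, takes a point from camera to tool coordinates, whose origin is the TCP and whose axes are the flange's). Camera axes: x right, y down, z forward; pixel columns grow to the right and rows downward; lengths in mm; the calibration is good to about 2 mm. A picture is of the moment at which its call begins: read the wrist's pose just before it.
- job_done(): hands the job in; it is judged then, once.
The state is a dict: "clock": time; "joints": joint angles; "joint_vel": joint speeds; "joint_efforts": joint torques, N m; "position": TCP position; "ee_rot": TCP orientation; "contact_force": force on the tool from outside, world axes, zero at the start; "wrist_torque": the same for the moment, N m; "gripper_width": finger opening in mm; "grasp_force": force on a finger pad.
Only numpy, scipy, OpenCV 4.12 (cv2) and the standard library are available. Lean on these libraries where they do the work, as an engineer would, in place of code of your own. Each camera call takes 0.05 s, during which the arm holds its last target. There are 200 camera calls.

TASK

Pick up the corner square with the red handle, lay it flat on the grey squaring jig and press it into the corner until one outer face touches the steel fence and the other has pushed the swinging brass rail back to a right angle. Keep gripping the square and pressing it firmly home without ramming it, and finish while still holding it there, since the sprung rail swings back if let go. Move the rail with the square only, not with the robot, and leave everything else on the bench where it is.

Things in the scene. Friction and masses are not known exactly. Their poses are not given: they have to be found in the camera images.
- square: The corner square to use: flat 90-degree aluminium square, 12 mm thick, lying flat, upright RED handle, 0.3 to 0.45 kg. Origin on its underside below the handle; z up. Its two upright outer faces: one at y = -44 mm (x from -36 to +46), the other at x = -44 mm (y from -26 to +46); clipped heel between. Legs 18 mm wide, two braces under the handle.
- handle (a point): middle of the red handle, 45 mm above the square's underside, axes as square. The handle is a bar 16 mm thick, 36 mm wide, from 12 to 62 mm above the underside. Its 16 mm thickness lies along the square's (+x,+y) diagonal (heel outwards): close the fingers along that diagonal. Gripped here, fingers clear the jig's 18 mm fence and rail.
- heel (a point): on the square's underside, the point where the planes of its two outer faces meet (x = -44, y = -44 mm from its origin); axes as square
- jig: Squaring jig screwed to the bench: grey steel plate 195 (x) x 176 (y) x 8 mm. Origin at the middle of its underside, on the bench; z up. Along two edges stand a fixed steel fence and a swinging brass rail; the inside corner between them opens to the jig's +x, +y.
- corner (a point): on top of the jig plate (8 mm above the bench), the true inside corner, x = -67, y = -62 mm from the jig's origin; axes as the jig's. The fence's inner face is the plane y = 0 here; the rail's inner face, when square, is the plane x = 0. With the square home, its heel lies here and its axes are parallel to these.
- fence: the fixed steel fence, 18 mm high and 16 mm thick, along the jig's x; origin at the corner point. Its inner face runs from x = -5 to +130 mm at y = 0 and looks to +y.
- pivot: fixed steel post, 18 mm diameter, 18 mm high, the rail's pivot; origin on the plate on the post's axis, at x = -9, y = +15 mm from the corner, so the post just touches the plane x = 0 and stops the square there.
- rail_end (a point): on top of the brass rail (18 mm above the plate), at the free end of its inner face, 112 mm from the pivot axis along the rail; the rail is 103 mm long, 14 mm thick
- rail (a joint): swing of the brass rail about the post, rad: 0 = square to the fence (along the jig's y); positive = free end leans in towards the jig's +x (0.17 to 0.33 at the start, up to 40 mm); range -0.15 to 0.45. A spring (1 N m/rad about 0.25 rad, friction 0.12 N m) pulls it in: 4 to 5 N at the end of the square's leg brings it to 0, and let go it swings in again.
- mitre: the other corner tool, NOT wanted: a 45-degree mitre gauge, 12 mm thick aluminium with the same upright handle in BLUE; origin under the middle of its handle
- hammer: hammer lying on the bench, 240 mm long; bystander
- dish: brass dish, 90 mm across, 30 mm high; bystander
- flux: amber glass jar with black cap, 48 mm across, 75 mm high; bystander
- block: light wooden block 60 x 110 x 40 mm; bystander
- driver: screwdriver lying on the bench, 170 mm long; bystander
- cup: white ceramic cup, 70 mm across, 70 mm high; bystander
Not all that is in view belongs to the job. Leave any orange or turquoise look-alike of the square alone.

How it is judged (in metres and radians):
On the way, in this order (a step that is already met when the one before it is completed fails the run):
1. the red-handled square is gripped and lifted clear of the bench (height (world z) of square above 0.02 m and contact force between the fingers and square above 2 N), for 0.2 s.
2. the square is home in the corner, both faces touching, and the rail is square, for half a second (value of joint rail between -0.026 and 0.026 rad and angle between the x axis of square and the x axis of jig, either way round below 0.026 rad and angle between square's own z axis and vertical below 0.05 rad and x of heel in the frame of corner between -0.0025 and 0.0025 m and y of heel in the frame of corner between -0.0025 and 0.0025 m and z of heel in the frame of corner between -0.003 and 0.006 m and contact force between square and fence above 1 N and contact force between square and rail above 0.5 N and contact force between the fingers and square above 2 N), for 0.5 s.
At the end, for the whole second after the job is handed in: Robot grips square (>2 N), flat on plate (6 mm, tilt <0.05 rad), heel within 2.5 mm of the corner each way, sides within 0.026 rad of the jig; presses fence >1 N, rail >0.5 N; rail within 0.026 rad of square (all of step 2); the arm keeps its last pose, push and grip.
It fails at once if the robot itself pushes the brass rail (contact force between any of the fingers, the arm and rail above 1 N).
It fails at once if the square is rammed into the fence, the rail or the post (over 60 N) (contact force between square and fence above 60 N or contact force between square and rail above 60 N or contact force between square and pivot above 60 N).
It fails at once if another thing on the bench is moved by more than 20 mm (distance of any of mitre, hammer, dish, flux, block, driver, cup from where it was at the start of the episode above 0.02 m).
It also fails if it takes over 59 s, if anything falls off the work surface, if the arm or the gripper's body presses on something with over 40 N, if the wrist force passes 120 N, or if a joint passes its speed limit or range.

## Working session

There is one attempt and no reset: what is moved stays moved. The work goes in short steps, Python scripts to look and compute and a tool call to move; the robot and the scene stay as the last step left them, time stands still between calls to the robot, and variables do not carry over. Pictures are saved under pics/ and viewed, at most 10 in all, crops included, and the job is handed in when it is done.

Besides the shell and the picture viewer there is one more tool, called after "Call:" as name(argument=value, ...), one argument or row to a line, values as JSON. servo_tool: Moves the arm, as the interface text tells. Shifts and turns lie within -1 to 1; 1 stands for 0.2 m of shift or 360 degrees of turn. Its arguments: {"type":"object","properties":{"rotation":{"type":"array","items":{"type":"array","items":{"type":"number","minimum":-1,"maximum":1}}},"slide":{"type":"array","items":{"type":"array","items":{"type":"number","minimum":-1,"maximum":1}}},"grip":{"type":"array","items":{"type":"number"}}},"required":["rotation","slide","grip"]}

```bash
mkdir -p pics; ls
cat > h.py <<'E'
import numpy as np,cv2
from bench import read_state,get_image,job_done
def save(n,im): cv2.imwrite('pics/'+n,cv2.cvtColor(im,cv2.COLOR_RGB2BGR))
from scipy.spatial.transform import Rotation as Rn
def grab(cam):
    s=read_state(); g=get_image(cam)
    if 'hand_eye' in g:
        T=np.eye(4);T[:3,:3]=Rn.from_quat(s['ee_rot']).as_matrix();T[:3,3]=s['position'];M=T@np.array(g['hand_eye'])
        g['R'],g['o']=M[:3,:3],M[:3,3]
    else:
        R=cv2.Rodrigues(np.array(g['rvec'],float))[0];g['R']=R.T;g['o']=-R.T@np.array(g['tvec'],float).ravel()
    return g
def rays(g,uv):
    uv=np.array(uv,float).reshape(-1,1,2)
    p=cv2.undistortPoints(uv,np.array(g['camera_matrix'],float),np.array([g['k1'],0,0,0.])).reshape(-1,2)
    return np.c_[p,np.ones(len(p))]
def onplane(g,uv,z):
    d=rays(g,uv)@g['R'].T
    return g['o']+d*((z-g['o'][2])/d[:,2])[:,None]
def bydepth(g,uv):
    uv=np.array(uv).reshape(-1,2);z=g['depth'][uv[:,1].astype(int),uv[:,0].astype(int)]
    return g['o']+(rays(g,uv)*z[:,None])@g['R'].T
E
python3 - <<'E'
from h import *
for c in ('top','side'):
    g=grab(c);save(c+'0.png',g['image']);np.savez(c+'0.npz',**{k:np.array(v) for k,v in g.items()});print(c,g['o'].round(),g['R'][:,2].round(2),g['k1'])
E
```

```text
pics
top [ 409.   38. 1129.] [ 0.13  0.   -0.99] -0.024102420059147554
side [ 370. 1199.  830.] [ 0.14 -0.83 -0.54] -0.08545222369266488
```

View pics/top0.png

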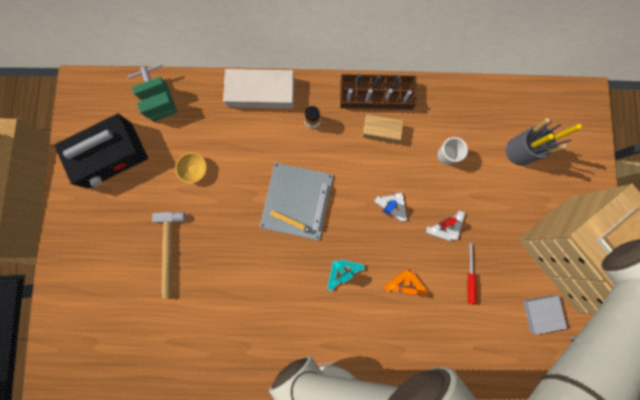

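View pics/side0.png

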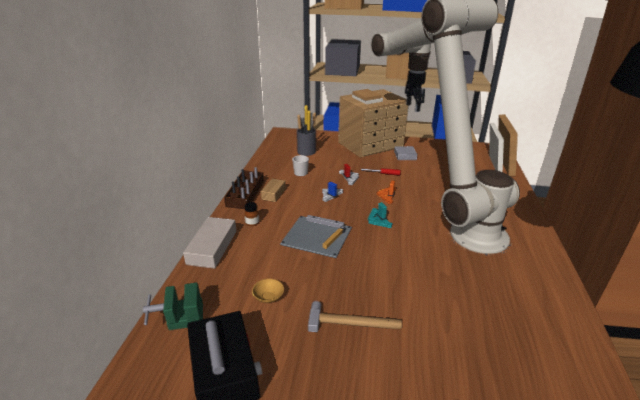

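The four candidates in the top view are the red handle on aluminium at (449,223), the blue mitre at (393,207), the turquoise look-alike at (346,273) and the orange one at (407,283). By the description I choose the red one. The jig is at (298,200), its brass rail runs from (272,211) to (312,231), and the fence is on its right edge at (324,205). Next I measure these and check with a close crop.

Run:
```python
from h import *
g=dict(np.load('top0.npz'));im=g['image']
hsv=cv2.cvtColor(im,cv2.COLOR_RGB2HSV)
red=((hsv[...,0]<6)|(hsv[...,0]>172))&(hsv[...,1]>150)&(hsv[...,2]>80)
n,l,st,c=cv2.connectedComponentsWithStats(red.astype(np.uint8))
for i in range(1,n):
    if st[i,4]>15 and c[i][1]<320: print('red',c[i].round(1),st[i,4],onplane(g,[c[i]],50).round(),bydepth(g,[c[i]]).round())
for nm,uv in dict(corner=(319,234),fenceend=(331,178),railfree=(271,212),tl=(278,164),tr=(334,175),bl=(261,231),br=(320,240)).items(): print(nm,onplane(g,[uv],8).round())
a=cv2.resize(im[185:260,410:490],None,fx=5,fy=5,interpolation=cv2.INTER_CUBIC)
b=cv2.resize(im[155:245,255:340],None,fx=375/90,fy=375/90,interpolation=cv2.INTER_CUBIC)
save('crop0.png',np.hstack([a,b]))
```

```text
red [119.1 166.2] 25 [[635. 606.  50.]] [[633. 603.  57.]]
red [448.2 221.9] 99 [[ 496. -320.   50.]] [[ 496. -318.   58.]]
red [471.8 288.7] 257 [[ 316. -381.   50.]] [[ 314. -391.   23.]]
corner [[458.  36.   8.]]
fenceend [[621.   5.   8.]]
railfree [[518. 176.   8.]]
tl [[659. 160.   8.]]
tr [[630.  -4.   8.]]
bl [[463. 202.   8.]]
br [[441.  33.   8.]]
```

View pics/crop0.png

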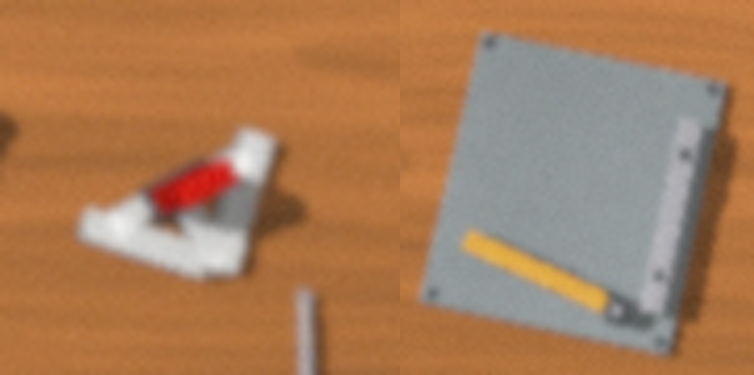

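The crop confirms the red-handled aluminium square. Its heel is at lower right, near pixel (458,239), and its legs point up (+x) and left (+y), so its yaw is about -13°. In the right half, the fence is on the right edge of the jig, the post at the bottom right and the brass rail leaning up.

Run:
```python
from h import *
s=read_state();R=Rn.from_quat(s['ee_rot']).as_matrix();print(R.round(3),s['position'],s['clock'],s['gripper_width'])
print('tool y yaw',np.degrees(np.arctan2(R[1,1],R[0,1])))
g=get_image('wrist');print(np.array(g['hand_eye']).round(2),g['camera_matrix'])
```

```text
[[-0.92  -0.392 -0.001]
 [-0.392  0.92   0.002]
 [ 0.     0.002 -1.   ]] [ 244.79006621 -574.51102081  230.34975069] 0.1 85.38153735337625
tool y yaw 113.06685099216888
[[   0.     -0.95   -0.3    78.46]
 [   1.      0.      0.      1.08]
 [  -0.     -0.3     0.95 -143.59]
 [   0.      0.      0.      1.  ]] [[310.62304039   0.         316.98374199]
 [  0.         310.62304039 199.64175049]
 [  0.           0.           1.        ]]
```

Call:
servo_tool(
  rotation=[
    [0,0,-0.225],
    [0,0,-0.225],
    [0,0,-0.225],
    [0,0,-0.225],
    [0,0,-0.225],
    [0,0,-0.225],
    [0,0,-0.225],
    [0,0,-0.225],
  ],
  slide=[
    [0,0.3,0],
    [0,0.6,0],
    [0,0.9,0],
    [0.2,1,0],
    [0.5,1,0],
    [0.8,1,0],
    [1,1,0],
    [1,1,0],
  ],
  grip=[1,1,1,1,1,1,1,1],
)

```text
clock: 1.15
position: [447.5, -374.4, 229.9]
ee_rot: [0.485, 0.875, 0.0, -0.001]
contact_force: [0.1, 0.4, -0.2]
gripper_width: 85.9
grasp_force: 0.0
```

Call:
servo_tool(
  rotation=[
    [0,0,0],
    [0,0,0],
    [0,0,0],
    [0,0,0],
  ],
  slide=[
    [0.13,0.14,0],
    [0.25,0.28,0],
    [0.25,0.28,0],
    [0.25,0.28,0],
  ],
  grip=[1,1,1,1],
)

```text
clock: 1.65
position: [494.7, -319.0, 231.0]
ee_rot: [0.484, 0.875, -0.0, -0.0]
contact_force: [-0.2, 0.1, 0.5]
gripper_width: 85.5
grasp_force: 0.0
```

Run:
```python
from h import *
g=grab('wrist');save('w1.png',g['image']);np.savez('w1.npz',**{k:np.array(v) for k,v in g.items()});s=read_state();print(s['position'],s['joints'],s['ee_rot'])
im=g['image'];hsv=cv2.cvtColor(im,cv2.COLOR_RGB2HSV)
red=((hsv[...,0]<6)|(hsv[...,0]>172))&(hsv[...,1]>150)&(hsv[...,2]>60)
n,l,st,c=cv2.connectedComponentsWithStats(red.astype(np.uint8))
for i in range(1,n):
    if st[i,4]>60: print('red',c[i].round(1),st[i],bydepth(g,[c[i]]).round(1))
```

```text
[ 494.44428839 -319.29495866  231.15195023] [-2.98409153e-01  3.23314338e-01 -8.47609074e-02  6.29593389e-05
 -1.16331932e+00 -2.28379411e+00] [ 4.84412036e-01  8.74839922e-01 -8.98423004e-05 -2.86767278e-04]
red [151.4 145.5] [ 116  121   74   52 1490] [[ 317.9 -392.    25. ]]
red [317.3 184.7] [310 165  16  41 570] [[ 496.9 -322.4   62.5]]
```

View pics/w1.png

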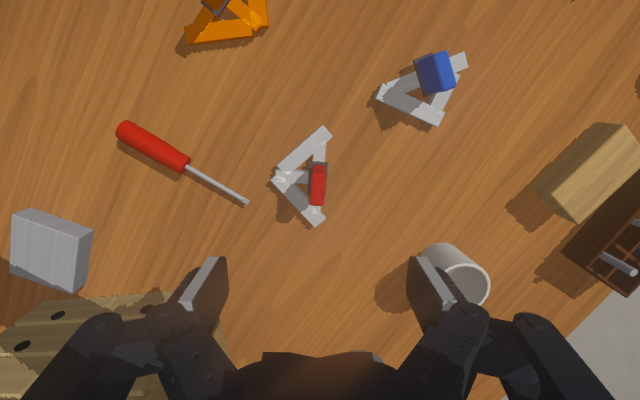

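The wrist view shows the square at (300,178), with its red handle at (317,185) and heel near (273,180). The screwdriver tip is at (247,203), the blue mitre at (437,75) and the cup at (462,275). Joint 6 is nearing its limit, so I take the half-turn grasp and measure from both sides.

```bash
cat > sq.py <<'E'
from h import *
def pts(g):
    v,u=np.mgrid[0:400,0:640];uv=np.c_[u.ravel(),v.ravel()]
    return bydepth(g,uv).reshape(400,640,3)
def meas(g,c,zb=0):
    im=g['image'];hsv=cv2.cvtColor(im,cv2.COLOR_RGB2HSV);P=pts(g);d=np.hypot(P[...,0]-c[0],P[...,1]-c[1])
    red=((hsv[...,0]<6)|(hsv[...,0]>172))&(hsv[...,1]>130)&(P[...,2]>zb+58)&(d<40)
    r=onplane(g,np.argwhere(red)[:,::-1],zb+62)[:,:2]
    box=cv2.minAreaRect(r.astype(np.float32));e=cv2.PCACompute(r,None)[1][0]
    print('handle',np.round(box,1) if 0 else box,'long axis yaw',np.degrees(np.arctan2(e[1],e[0]))%180)
    if zb==0:
        al=(hsv[...,1]<70)&(d<75)&(P[...,2]>6)&(P[...,2]<20)
        al=cv2.morphologyEx(al.astype(np.uint8),cv2.MORPH_OPEN,np.ones((3,3)))
        q=onplane(g,np.argwhere(al)[:,::-1],12)[:,:2]
        print('alu n',len(q))
        return q
def corner_fit(q,yaw0,c):
    # outer faces: lowest points along each axis, binned along it
    yaw=yaw0
    for it in range(4):
        a=np.radians(yaw);R=np.array([[np.cos(a),np.sin(a)],[-np.sin(a),np.cos(a)]]);L=(q-c)@R.T
        out=[]
        for ax,(lo,hi) in ((0,(-28,36)),(1,(-18,36))):
            t,s=L[:,ax],L[:,1-ax];b=np.arange(lo,hi,3.)
            k=[(x+1.5,np.percentile(s[(t>=x)&(t<x+3)],4)) for x in b if ((t>=x)&(t<x+3)).sum()>5]
            k=np.array(k);m=np.polyfit(k[:,0],k[:,1],1)
            r=k[:,1]-np.polyval(m,k[:,0]);k=k[abs(r)<2];m=np.polyfit(k[:,0],k[:,1],1);out.append(m)
        d1,d2=np.degrees(np.arctan(out[0][0])),-np.degrees(np.arctan(out[1][0]))
        yaw+= (d1+d2)/2
    yx,xx=out[0][1],out[1][1]
    print('yaw',yaw,'resid',d1,d2,'offsets y',yx,'x',xx,'(expect -44)')
    return yaw,c+R.T@np.array([xx+44,yx+44])
E
python3 - <<'E'
from sq import *
g=dict(np.load('w1.npz'));c=np.array([497,-322.])
q=meas(g,c);print(corner_fit(q,-13,c))
E
```

```text
handle ((498.72900390625, -326.5742492675781), (15.462512969970703, 35.8309326171875), 27.938318252563477) long axis yaw 118.94509204283698
alu n 2324
yaw -18.277598892134257 resid -1.9469716272929916 2.0597469445282295 offsets y -46.18261172648189 x -39.00429887031494 (expect -44)
(np.float64(-18.277598892134257), array([ 501.05556194, -325.64324596]))
```

Call:
servo_tool(
  rotation=[
    [0,0,0.03],
    [0,0,0.06],
    [0,0,0.09],
    [0,0,0.12],
    [0,0,0.15],
    [0,0,0.18],
    [0,0,0.21],
    [0,0,0.24],
  ],
  slide=[
    [0,0,0],
    [0,0,0],
    [0,0,0],
    [0,0,0],
    [0,0,0],
    [0,0,0],
    [0,0,0],
    [0,0,0],
  ],
  grip=[1,1,1,1,1,1,1,1],
)

```text
clock: 2.7
position: [494.1, -319.9, 231.3]
ee_rot: [-0.244, 0.97, 0.0, -0.0]
contact_force: [0.2, -0.3, -0.2]
gripper_width: 85.5
grasp_force: 0.0
```

Call:
servo_tool(
  rotation=[
    [0,0,0.26],
    [0,0,0.26],
    [0,0,0.26],
    [0,0,0.26],
    [0,0,0.26],
    [0,0,0.26],
    [0,0,0.26],
    [0,0,0.26],
  ],
  slide=[
    [0,0,0],
    [0,0,0],
    [0,0,0],
    [0,0,0],
    [0,0,0],
    [0,0,0],
    [0,0,0],
    [0,0,0],
  ],
  grip=[1,1,1,1,1,1,1,1],
)

```text
clock: 3.7
position: [494.1, -319.9, 231.4]
ee_rot: [0.84, -0.543, -0.0, 0.0]
contact_force: [-0.2, 0.2, -0.3]
gripper_width: 85.6
grasp_force: 0.0
```

Call:
servo_tool(
  rotation=[
    [0,0,0.0],
    [0,0,0.0],
    [0,0,0.0],
  ],
  slide=[
    [0,0,0],
    [0,0,0],
    [0,0,0],
  ],
  grip=[1,1,1],
)

```text
clock: 4.08
position: [494.8, -319.2, 231.3]
ee_rot: [0.838, -0.546, -0.0, 0.0]
contact_force: [1.0, -0.2, 0.1]
gripper_width: 85.4
grasp_force: 0.0
```

Run:
```python
from sq import *
g=grab('wrist');np.savez('w2.npz',**{k:np.array(v) for k,v in g.items()});s=read_state();R=Rn.from_quat(s['ee_rot']).as_matrix();print(s['position'],s['joints'][5],np.degrees(np.arctan2(R[1,1],R[0,1])))
c=np.array([497,-322.])
q=meas(g,c);print(corner_fit(q,-13,c))
```

```text
[ 494.91397428 -319.07047705  231.32153319] 0.7147905734208406 -156.11053552712735
handle ((500.036865234375, -328.03912353515625), (15.521815299987793, 35.599735260009766), 27.74234390258789) long axis yaw 118.2710665378605
alu n 2483
yaw -17.46239440560884 resid -1.405482837041562 1.0150175954086385 offsets y -46.730226730712175 x -38.244665428067684 (expect -44)
(np.float64(-17.46239440560884), array([ 501.68554115, -326.31552061]))
```

Call:
servo_tool(
  rotation=[
    [0,0,0.0115],
    [0,0,0.0115],
    [0,0,0.0115],
    [0,0,0.0115],
    [0,0,0.0115],
    [0,0,0.0115],
  ],
  slide=[
    [0.022,-0.041,-0.1],
    [0.022,-0.041,-0.3],
    [0.022,-0.041,-0.5],
    [0.022,-0.041,-0.6],
    [0.022,-0.041,-0.6],
    [0.022,-0.041,-0.6],
  ],
  grip=[1,1,1,1,1,1],
)

```text
clock: 4.88
position: [500.2, -327.5, 112.5]
ee_rot: [0.858, -0.514, 0.001, 0.0]
contact_force: [-0.3, -0.6, 0.9]
gripper_width: 85.2
grasp_force: 0.0
```

Run:
```python
from sq import *
g=grab('wrist');save('w3.png',g['image']);s=read_state();R=Rn.from_quat(s['ee_rot']).as_matrix();print(s['position'],np.degrees(np.arctan2(R[1,1],R[0,1])))
meas(g,np.array([499.,-327]))
```

```text
[ 500.36378255 -327.53131324  112.76573217] -151.8876139985178
handle ((499.9322204589844, -328.46356201171875), (15.232267379760742, 35.9874267578125), 27.545528411865234) long axis yaw 117.81300918106365
alu n 4860
```

View pics/w3.png

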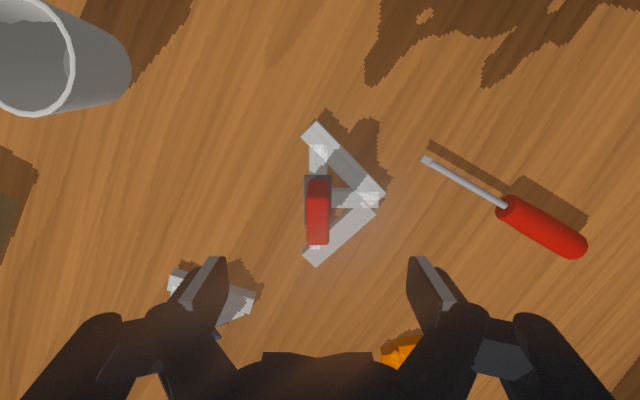

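The handle at (317,213) is centred between the fingers and the screwdriver is clear, so I descend and close.

Call:
servo_tool(
  rotation=[
    [0,0,0],
    [0,0,0],
    [0,0,0],
    [0,0,0],
    [0,0,0],
    [0,0,0],
  ],
  slide=[
    [0,-0.003,-0.1],
    [0,-0.003,-0.23],
    [0,-0.003,-0.35],
    [0,-0.003,-0.43],
    [0,-0.003,-0.43],
    [0,-0.003,-0.43],
  ],
  grip=[1,1,1,1,1,1],
)

```text
clock: 5.68
position: [500.3, -328.1, 26.5]
ee_rot: [0.858, -0.514, 0.001, -0.0]
contact_force: [-0.2, 0.4, 0.8]
gripper_width: 85.4
grasp_force: 0.0
```

Call:
servo_tool(
  rotation=[
    [0,0,0],
    [0,0,0],
    [0,0,0],
    [0,0,0],
    [0,0,0],
    [0,0,0],
    [0,0,0],
    [0,0,0],
  ],
  slide=[
    [0,0,0],
    [0,0,0],
    [0,0,0],
    [0,0,0],
    [0,0,0],
    [0,0,0],
    [0,0,0],
    [0,0,0],
  ],
  grip=[-1,-1,-1,-1,-1,-1,-1,-1],
)

```text
clock: 6.68
position: [499.6, -327.8, 25.6]
ee_rot: [0.858, -0.514, 0.0, -0.0]
contact_force: [0.3, 1.2, 3.8]
gripper_width: 15.6
grasp_force: 59.1
```

Call:
servo_tool(
  rotation=[
    [0,0,0],
    [0,0,0],
    [0,0,0],
    [0,0,0],
    [0,0,0],
    [0,0,0],
    [0,0,0],
    [0,0,0],
  ],
  slide=[
    [0,0,0.06],
    [0,0,0.18],
    [0,0,0.35],
    [0,0,0.5],
    [0,0,0.6],
    [0,0,0.6],
    [0,0,0.6],
    [0,0,0.6],
  ],
  grip=[-1,-1,-1,-1,-1,-1,-1,-1],
)

```text
clock: 7.68
position: [498.5, -327.4, 143.7]
ee_rot: [0.858, -0.514, -0.002, 0.0]
contact_force: [0.0, 0.1, -3.4]
gripper_width: 15.4
grasp_force: 58.8
```

Call:
servo_tool(
  rotation=[
    [0,0,0],
    [0,0,0],
    [0,0,0],
    [0,0,0],
    [0,0,0],
    [0,0,0],
    [0,0,0],
    [0,0,0],
  ],
  slide=[
    [0,0.1,0],
    [0,0.25,0],
    [0,0.4,0],
    [0,0.6,0],
    [0,0.8,0],
    [0,0.93,0],
    [0,1,0],
    [0,1,0],
  ],
  grip=[-1,-1,-1,-1,-1,-1,-1,-1],
)

```text
clock: 8.68
position: [499.3, -126.8, 145.2]
ee_rot: [0.858, -0.513, -0.0, 0.0]
contact_force: [0.3, 0.2, -2.9]
gripper_width: 15.1
grasp_force: 58.7
```

Call:
servo_tool(
  rotation=[
    [0,0,0],
    [0,0,0],
    [0,0,0],
    [0,0,0],
  ],
  slide=[
    [0,0.1,0],
    [0,0.2,0],
    [0,0.2,0],
    [0,0.2,0],
  ],
  grip=[-1,-1,-1,-1],
)

```text
clock: 9.18
position: [499.4, -88.4, 145.2]
ee_rot: [0.857, -0.515, -0.0, 0.0]
contact_force: [0.2, -0.7, -3.0]
gripper_width: 16.0
grasp_force: 58.7
```

Run:
```python
from sq import *
g=grab('wrist');save('w4.png',g['image']);np.savez('w4.npz',**{k:np.array(v) for k,v in g.items()});s=read_state();R=Rn.from_quat(s['ee_rot']).as_matrix();print(s['position'],s['joints'],np.degrees(np.arctan2(R[1,1],R[0,1])),s['grasp_force'])
```

```text
[499.33723947 -88.5190976  145.20269873] [ 1.45213376e-01  2.70350094e-01 -4.00164421e-01  1.85675996e-04
 -9.00597826e-01  3.44254746e-01] -151.94893335975618 58.737940192222595
```

View pics/w4.png

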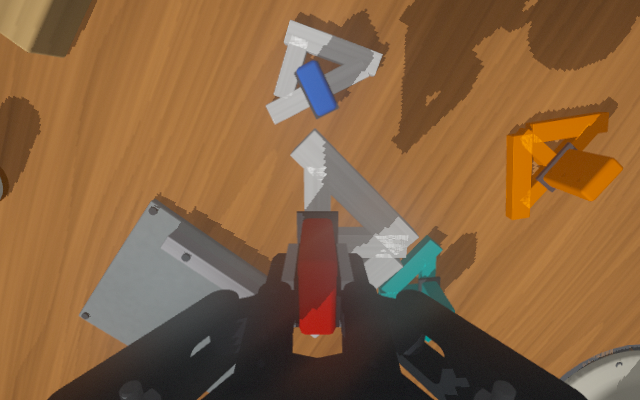

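I view the jig with it placed left of the held square, and a projection gives the pose. The wrist picture shows the jig at (170,290), half under the gripper, and the square held well.

Run:
```python
from h import *
g=dict(np.load('w4.npz'));o=g['o']-np.array([499.3,-88.5,145.2])
P=np.array([[458,36,8],[621,5,26],[518,176,26],[659,160,8],[449,52,26]])
for T in [(430,130,250),(480,220,250),(420,180,250),(400,130,250),(450,250,300),(420,250,250)]:
    c=(P-o-T)@g['R'];uv=c[:,:2]/c[:,2:]*310.6+[317,200];print(T,uv.round().astype(int).tolist())
```

```text
(430, 130, 250) [[334, 83], [208, -28], [234, 167], [133, 97], [334, 100]]
(480, 220, 250) [[412, 30], [292, -97], [306, 119], [201, 44], [416, 45]]
(420, 180, 250) [[347, 37], [218, -88], [243, 125], [139, 51], [349, 52]]
(400, 130, 250) [[311, 70], [180, -45], [211, 155], [108, 84], [311, 86]]
(450, 250, 300) [[393, 1], [284, -116], [297, 84], [202, 15], [396, 14]]
(420, 250, 250) [[380, -28], [248, -173], [270, 67], [159, -12], [383, -14]]
```

Call:
servo_tool(
  rotation=[
    [0,0,0],
    [0,0,0],
    [0,0,0],
    [0,0,0],
    [0,0,0],
    [0,0,0],
    [0,0,0],
    [0,0,0],
  ],
  slide=[
    [0,0,0.15],
    [0,0.1,0.35],
    [-0.1,0.3,0.525],
    [-0.2,0.5,0.525],
    [-0.3,0.7,0.525],
    [-0.345,0.88,0.525],
    [-0.345,0.965,0.525],
    [-0.345,0.965,0.525],
  ],
  grip=[-1,-1,-1,-1,-1,-1,-1,-1],
)

```text
clock: 10.22
position: [430.8, 105.6, 250.3]
ee_rot: [0.858, -0.514, 0.0, 0.0]
contact_force: [0.8, 0.4, -3.5]
gripper_width: 15.3
grasp_force: 59.0
```

Call:
servo_tool(
  rotation=[
    [0,0,0],
    [0,0,0],
  ],
  slide=[
    [0,0,0],
    [0,0,0],
  ],
  grip=[-1,-1],
)

```text
clock: 10.48
position: [430.6, 104.4, 250.1]
ee_rot: [0.857, -0.515, -0.0, 0.0]
contact_force: [-0.3, 0.9, -3.5]
gripper_width: 15.2
grasp_force: 59.0
```

Run:
```python
from sq import *
g=grab('wrist');save('w5.png',g['image']);np.savez('w5.npz',**{k:np.array(v) for k,v in g.items()});s=read_state();R=Rn.from_quat(s['ee_rot']).as_matrix();print(s['position'],np.degrees(np.arctan2(R[1,1],R[0,1])),s['grasp_force'],s['contact_force'])
```

```text
[430.5573129  104.4348582  250.16807807] -151.9808843235119 59.03067648410797 [ 0.00694742 -0.54219583 -2.86637201]
```

View pics/w5.png

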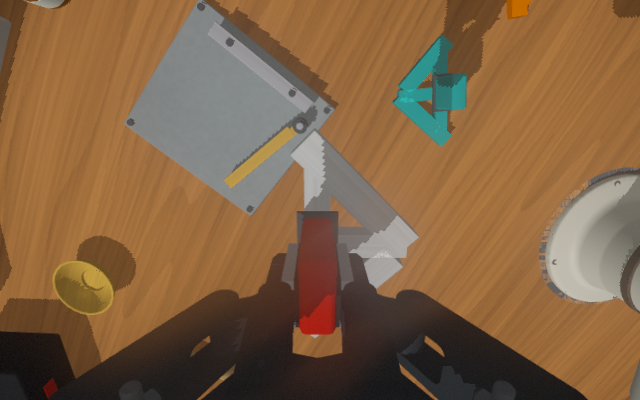

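All of the jig is visible. The fence strip runs from (212,28) to (312,108), the post is at (300,126), and the rail's free end is at (228,185). I fit the fence edge, plate corners, post and rail.

Run:
```python
from sq import *
g=dict(np.load('w5.npz'));im=g['image'];hsv=cv2.cvtColor(im,cv2.COLOR_RGB2HSV);P=pts(g)
box=np.zeros((400,640),bool);box[0:225,115:340]=1
brass=box&(hsv[...,0]>12)&(hsv[...,0]<30)&(hsv[...,1]>110)&(P[...,2]>20)&(P[...,2]<32)
r=onplane(g,np.argwhere(brass)[:,::-1],26)[:,:2];print('brass',len(r),cv2.minAreaRect(r.astype(np.float32)),cv2.boxPoints(cv2.minAreaRect(r.astype(np.float32))).round(1).tolist())
fen=box&(hsv[...,1]<60)&(P[...,2]>21)&(P[...,2]<32)
n,l,st,c=cv2.connectedComponentsWithStats(cv2.morphologyEx(fen.astype(np.uint8),cv2.MORPH_OPEN,np.ones((3,3))))
for i in np.argsort(-st[1:,4])[:3]+1:
    f=onplane(g,np.argwhere(l==i)[:,::-1],26)[:,:2];b=cv2.minAreaRect(f.astype(np.float32));print('steel',st[i],b,cv2.boxPoints(b).round(1).tolist(),np.median(P[...,2][l==i]))
pl=box&(hsv[...,1]<60)&(P[...,2]>3)&(P[...,2]<14)
pl=cv2.morphologyEx(pl.astype(np.uint8),cv2.MORPH_OPEN,np.ones((3,3)))
n,l,st,c=cv2.connectedComponentsWithStats(pl);i=np.argmax(st[1:,4])+1
f=onplane(g,np.argwhere(l==i)[:,::-1],8)[:,:2];b=cv2.minAreaRect(f.astype(np.float32));print('plate',b,cv2.boxPoints(b).round(1).tolist(),np.median(P[...,2][l==i]))
```

```text
brass 973 ((497.2223205566406, 125.39649963378906), (104.99015808105469, 13.459141731262207), 66.67948150634766) [[470.29998779296875, 79.9000015258789], [482.6000061035156, 74.5], [524.2000122070312, 170.89999389648438], [511.79998779296875, 176.3000030517578]]
steel [ 208   22  105   91 1875] ((536.9234619140625, 34.39935302734375), (16.89820098876953, 135.75100708007812), 79.13036346435547) [[468.70001220703125, 38.900001525878906], [602.0, 13.300000190734863], [605.2000122070312, 29.899999618530273], [471.8999938964844, 55.5]] 27.09165945929658
steel [293 118  15  15 189] ((470.99041748046875, 69.33247375488281), (16.304912567138672, 15.889726638793945), 27.9858341217041) [[460.1000061035156, 72.5], [467.5, 58.5], [481.8999938964844, 66.0999984741211], [474.5, 80.19999694824219]] 27.16275037106294
plate ((554.5703125, 102.21717071533203), (175.44276428222656, 194.323486328125), 79.3427734375) [[442.8999938964844, 34.0], [633.7999877929688, -2.0], [666.2999877929688, 170.5], [475.29998779296875, 206.39999389648438]] 9.094297294321109
```

The measurements agree with the given sizes. The plate is 175×194 mm at yaw -10.7°, the fence 136×17 mm and the post 16 mm. The corner is at about (477,54.2) and the rail at about 0.22 rad. Home TCP is therefore about (528.5,89.5,34), with a turn of +6.2°. I approach offset by jig (+30,+12).

Call:
servo_tool(
  rotation=[
    [0,0,0.0174],
    [0,0,0.0174],
    [0,0,0.0174],
    [0,0,0.0174],
    [0,0,0.0174],
    [0,0,0.0174],
    [0,0,0.0174],
    [0,0,0.0174],
  ],
  slide=[
    [0.15,-0.01,0],
    [0.35,-0.03,0],
    [0.55,-0.044,-0.1],
    [0.648,-0.044,-0.3],
    [0.648,-0.044,-0.55],
    [0.648,-0.044,-0.8],
    [0.648,-0.044,-0.95],
    [0.648,-0.044,-0.95],
  ],
  grip=[-1,-1,-1,-1,-1,-1,-1,-1],
)

```text
clock: 11.52
position: [558.4, 95.0, 57.7]
ee_rot: [0.884, -0.467, -0.002, 0.003]
contact_force: [0.5, -0.6, -2.7]
gripper_width: 15.6
grasp_force: 59.3
```

Call:
servo_tool(
  rotation=[
    [0,0,0],
    [0,0,0],
    [0,0,0],
    [0,0,0],
  ],
  slide=[
    [0,0,0],
    [0,0,0],
    [0,0,0],
    [0,0,0],
  ],
  grip=[-1,-1,-1,-1],
)

```text
clock: 12.02
position: [560.3, 96.6, 61.1]
ee_rot: [0.884, -0.467, 0.0, -0.001]
contact_force: [0.6, -0.0, -3.1]
gripper_width: 15.4
grasp_force: 59.3
```

Run:
```python
from sq import *
g=grab('wrist');save('w6.png',g['image']);np.savez('w6.npz',**{k:np.array(v) for k,v in g.items()});s=read_state();R=Rn.from_quat(s['ee_rot']).as_matrix();print(s['position'],np.degrees(np.arctan2(R[1,1],R[0,1])),s['grasp_force'],s['contact_force'],s['wrist_torque'])
```

```text
[560.16508828  96.55619316  60.86442965] -145.62556593336754 59.271039962768555 [ 0.14152936 -0.76697463 -3.01211457] [-0.02501086 -0.04729551 -0.018187  ]
```

View pics/w6.png

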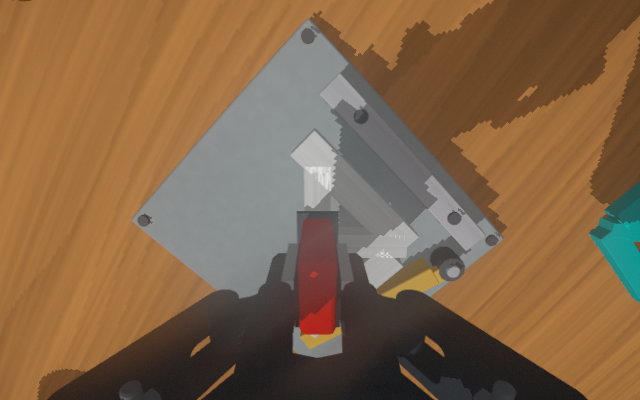

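The square hangs over the plate, clear of the fence, the post at (452,268) and the rail at (410,285). I check its alignment with the fence numerically before lowering.

Run:
```python
from sq import *
g=dict(np.load('w6.npz'));hsv=cv2.cvtColor(g['image'],cv2.COLOR_RGB2HSV);P=pts(g)
def edge(m,z,side,name):
    m=cv2.morphologyEx(m.astype(np.uint8),cv2.MORPH_OPEN,np.ones((3,3)));n,l,st,_=cv2.connectedComponentsWithStats(m);m=l==np.argmax(st[1:,4])+1
    q=onplane(g,np.argwhere(m)[:,::-1],z)[:,:2];a=np.radians(-10.75);R=np.array([[np.cos(a),np.sin(a)],[-np.sin(a),np.cos(a)]]);L=(q-[477,54.2])@R.T
    k=[]
    for x in np.arange(L[:,0].min()+6,L[:,0].max()-6,3):
        w=L[(L[:,0]>=x)&(L[:,0]<x+3),1]
        if len(w)>4:k.append((x+1.5,np.percentile(w,side)))
    k=np.array(k);p=np.polyfit(k[:,0],k[:,1],1);r=k[:,1]-np.polyval(p,k[:,0]);k=k[abs(r)<1.2];p=np.polyfit(k[:,0],k[:,1],1)
    print(name,'ang rel',np.degrees(p[0]).round(2),'y at mid',np.polyval(p,k[:,0].mean()).round(2),'x range',L[:,0].min().round(1),L[:,0].max().round(1),len(k),'zmed',np.median(P[...,2][m]).round(1))
b=np.zeros((400,640),bool);b[60:300,290:500]=1
edge(b&(hsv[...,1]<70)&(P[...,2]>41)&(P[...,2]<54),47.3,3,'square')
edge(b&(hsv[...,1]<70)&(P[...,2]>21)&(P[...,2]<33),26,97,'fence')
```

```text
square ang rel -0.23 y at mid 13.78 x range 28.8 119.9 26 zmed 48.5
fence ang rel 0.16 y at mid -1.04 x range -5.1 130.5 42 zmed 26.9
```

Call:
servo_tool(
  rotation=[
    [0,0,0.0008],
    [0,0,0.0008],
    [0,0,0.0008],
    [0,0,0.0008],
    [0,0,0.0008],
    [0,0,0.0008],
  ],
  slide=[
    [0,0,-0.03],
    [0,0,-0.06],
    [0,0,-0.09],
    [0,0,-0.12],
    [0,0,-0.13],
    [0,0,-0.13],
  ],
  grip=[-1,-1,-1,-1,-1,-1],
)

```text
clock: 12.82
position: [560.1, 96.5, 34.2]
ee_rot: [0.886, -0.464, -0.0, 0.0]
contact_force: [-0.8, 0.0, -2.4]
gripper_width: 15.3
grasp_force: 59.4
```

Call:
servo_tool(
  rotation=[
    [0,0,0],
    [0,0,0],
    [0,0,0],
    [0,0,0],
  ],
  slide=[
    [0,0,-0.002],
    [0,0,-0.004],
    [0,0,-0.006],
    [0,0,-0.006],
  ],
  grip=[-1,-1,-1,-1],
)

```text
clock: 13.32
position: [560.1, 96.5, 33.6]
ee_rot: [0.886, -0.464, 0.0, -0.0]
contact_force: [-1.0, 0.0, 0.5]
gripper_width: 15.3
grasp_force: 59.8
```

Lightly touching the plate now. I move toward the fence along jig -y.

Call:
servo_tool(
  rotation=[
    [0,0,0],
    [0,0,0],
    [0,0,0],
    [0,0,0],
    [0,0,0],
    [0,0,0],
  ],
  slide=[
    [-0.002,-0.0105,0],
    [-0.004,-0.021,0],
    [-0.006,-0.0315,0],
    [-0.008,-0.042,0],
    [-0.0095,-0.05,0],
    [-0.0095,-0.05,0],
  ],
  grip=[-1,-1,-1,-1,-1,-1],
)

```text
clock: 14.08
position: [558.8, 86.6, 33.6]
ee_rot: [0.886, -0.464, 0.001, -0.0]
contact_force: [1.4, 2.0, 3.3]
gripper_width: 15.5
grasp_force: 60.3
```

Call:
servo_tool(
  rotation=[
    [0,0,0],
    [0,0,0],
    [0,0,0],
    [0,0,0],
  ],
  slide=[
    [-0.001,-0.005,0],
    [-0.002,-0.01,0],
    [-0.002,-0.01,0],
    [-0.002,-0.01,0],
  ],
  grip=[-1,-1,-1,-1],
)

```text
clock: 14.58
position: [558.3, 84.8, 33.6]
ee_rot: [0.886, -0.464, 0.001, -0.001]
contact_force: [1.4, 4.4, 5.3]
gripper_width: 15.2
grasp_force: 60.6
```

Call:
servo_tool(
  rotation=[
    [0,0,0],
    [0,0,0],
    [0,0,0],
  ],
  slide=[
    [-0.001,-0.005,0],
    [-0.001,-0.005,0],
    [-0.001,-0.005,0],
  ],
  grip=[-1,-1,-1],
)

```text
clock: 14.95
position: [558.1, 83.8, 33.6]
ee_rot: [0.886, -0.464, 0.0, -0.001]
contact_force: [1.3, 4.4, 5.0]
gripper_width: 15.2
grasp_force: 60.6
```

Call:
servo_tool(
  rotation=[
    [0,0,0],
    [0,0,0],
    [0,0,0],
    [0,0,0],
  ],
  slide=[
    [-0.001,-0.005,0.003],
    [-0.001,-0.005,0.003],
    [-0.001,-0.005,0.003],
    [-0.001,-0.005,0.003],
  ],
  grip=[-1,-1,-1,-1],
)

```text
clock: 15.45
position: [557.9, 83.1, 33.7]
ee_rot: [0.886, -0.465, 0.0, -0.001]
contact_force: [2.2, 5.4, 2.7]
gripper_width: 15.6
grasp_force: 60.2
```

Call:
servo_tool(
  rotation=[
    [0,0,0],
    [0,0,0],
    [0,0,0],
    [0,0,0],
  ],
  slide=[
    [-0.001,-0.005,0],
    [-0.001,-0.005,0],
    [-0.001,-0.005,0],
    [-0.001,-0.005,0],
  ],
  grip=[-1,-1,-1,-1],
)

```text
clock: 15.95
position: [557.9, 82.9, 33.8]
ee_rot: [0.885, -0.465, 0.001, -0.002]
contact_force: [1.7, 9.0, 2.8]
gripper_width: 15.2
grasp_force: 60.2
```

The square is in contact with the fence at about 9 N. I slide along the fence toward the rail.

Call:
servo_tool(
  rotation=[
    [0,0,0],
    [0,0,0],
    [0,0,0],
    [0,0,0],
    [0,0,0],
    [0,0,0],
    [0,0,0],
    [0,0,0],
  ],
  slide=[
    [-0.012,0.0023,0],
    [-0.025,0.0047,0],
    [-0.038,0.0072,0],
    [-0.05,0.0095,0],
    [-0.063,0.012,0],
    [-0.076,0.0144,0],
    [-0.088,0.0167,0],
    [-0.088,0.0167,0],
  ],
  grip=[-1,-1,-1,-1,-1,-1,-1,-1],
)

```text
clock: 16.95
position: [542.3, 86.0, 34.0]
ee_rot: [0.886, -0.464, 0.002, -0.003]
contact_force: [6.2, 4.1, -1.2]
gripper_width: 15.4
grasp_force: 59.6
```

Call:
servo_tool(
  rotation=[
    [0,0,0],
    [0,0,0],
    [0,0,0],
    [0,0,0],
    [0,0,0],
    [0,0,0],
  ],
  slide=[
    [-0.01,0.0019,0],
    [-0.02,0.0038,0],
    [-0.03,0.0057,0],
    [-0.034,0.0065,0],
    [-0.034,0.0065,0],
    [-0.034,0.0065,0],
  ],
  grip=[-1,-1,-1,-1,-1,-1],
)

```text
clock: 17.7
position: [535.8, 87.2, 34.0]
ee_rot: [0.886, -0.465, 0.002, -0.003]
contact_force: [7.0, 3.1, -1.3]
gripper_width: 15.4
grasp_force: 59.6
```

Call:
servo_tool(
  rotation=[
    [0,0,0],
    [0,0,0],
    [0,0,0],
    [0,0,0],
    [0,0,0],
  ],
  slide=[
    [-0.008,-0.002,0],
    [-0.016,-0.002,0],
    [-0.021,-0.003,0],
    [-0.021,-0.003,0],
    [-0.021,-0.003,0],
  ],
  grip=[-1,-1,-1,-1,-1],
)

```text
clock: 18.32
position: [533.2, 87.6, 34.3]
ee_rot: [0.886, -0.464, 0.004, -0.004]
contact_force: [9.4, 4.8, -2.7]
gripper_width: 15.3
grasp_force: 59.3
```

Call:
servo_tool(
  rotation=[
    [0,0,0],
    [0,0,0],
    [0,0,0],
    [0,0,0],
  ],
  slide=[
    [-0.005,0.001,0],
    [-0.008,0.0015,0],
    [-0.008,0.0015,0],
    [-0.008,0.0015,0],
  ],
  grip=[-1,-1,-1,-1],
)

```text
clock: 18.82
position: [531.5, 87.9, 34.3]
ee_rot: [0.886, -0.465, 0.004, -0.004]
contact_force: [8.4, 4.7, -2.4]
gripper_width: 15.3
grasp_force: 59.5
```

Call:
servo_tool(
  rotation=[
    [0,0,0],
    [0,0,0],
    [0,0,0],
    [0,0,0],
  ],
  slide=[
    [-0.005,0.0,-0.002],
    [-0.008,0.0,-0.002],
    [-0.008,0.0,-0.002],
    [-0.008,0.0,-0.002],
  ],
  grip=[-1,-1,-1,-1],
)

```text
clock: 19.32
position: [530.6, 88.0, 34.3]
ee_rot: [0.886, -0.464, 0.004, -0.005]
contact_force: [9.2, 5.3, -1.3]
gripper_width: 15.2
grasp_force: 59.8
```

Call:
servo_tool(
  rotation=[
    [0,0,0],
    [0,0,0],
    [0,0,0],
    [0,0,0],
  ],
  slide=[
    [-0.004,0.0,-0.002],
    [-0.007,0.0,-0.002],
    [-0.007,0.0,-0.002],
    [-0.007,0.0,-0.002],
  ],
  grip=[-1,-1,-1,-1],
)

```text
clock: 19.82
position: [529.8, 88.2, 34.4]
ee_rot: [0.886, -0.464, 0.005, -0.005]
contact_force: [9.3, 5.4, -0.5]
gripper_width: 15.3
grasp_force: 60.0
```

Call:
servo_tool(
  rotation=[
    [0,0,0],
    [0,0,0],
    [0,0,0],
    [0,0,0],
  ],
  slide=[
    [-0.004,0.0,0],
    [-0.007,0.0,0],
    [-0.007,0.0,0],
    [-0.007,0.0,0],
  ],
  grip=[-1,-1,-1,-1],
)

```text
clock: 20.32
position: [528.8, 88.4, 34.4]
ee_rot: [0.886, -0.464, 0.005, -0.006]
contact_force: [11.1, 4.7, -0.7]
gripper_width: 15.5
grasp_force: 59.8
```

Call:
servo_tool(
  rotation=[
    [0,0,0],
    [0,0,0],
    [0,0,0],
    [0,0,0],
  ],
  slide=[
    [-0.004,0.0,0],
    [-0.007,0.0,0],
    [-0.007,0.0,0],
    [-0.007,0.0,0],
  ],
  grip=[-1,-1,-1,-1],
)

```text
clock: 20.82
position: [528.5, 88.5, 34.6]
ee_rot: [0.886, -0.464, 0.006, -0.007]
contact_force: [12.5, 4.5, -1.7]
gripper_width: 14.9
grasp_force: 59.4
```

Call:
servo_tool(
  rotation=[
    [0,0,0],
    [0,0,0],
    [0,0,0],
    [0,0,0],
  ],
  slide=[
    [-0.003,-0.003,0],
    [-0.006,-0.006,0],
    [-0.006,-0.008,0],
    [-0.006,-0.008,0],
  ],
  grip=[-1,-1,-1,-1],
)

```text
clock: 21.32
position: [528.5, 88.3, 34.8]
ee_rot: [0.886, -0.464, 0.007, -0.008]
contact_force: [13.2, 7.9, -3.6]
gripper_width: 15.3
grasp_force: 59.4
```

Run:
```python
from sq import *
s=read_state();R=Rn.from_quat(s['ee_rot']).as_matrix();print(s['position'],'yaw',np.degrees(np.arctan2(R[1,1],R[0,1])),'toolz',R[:,2].round(4),s['contact_force'],s['wrist_torque'])
J=Rn.from_euler('z',-10.75,degrees=True);print('F jig',J.inv().apply(s['contact_force']).round(2))
T=grab('top');S=grab('side');W=grab('wrist')
im=np.hstack([cv2.resize(T['image'][150:250,255:345],(360,400)),cv2.resize(S['image'][205:265,275:360],(425,300))[:, :] if 0 else cv2.resize(S['image'][195:275,270:360],(360,400),interpolation=cv2.INTER_CUBIC)])
save('home.png',im)
np.savez('top1.npz',**{k:np.array(v) for k,v in T.items()});np.savez('w7.npz',**{k:np.array(v) for k,v in W.items()});save('w7.png',W['image'])
```

```text
[528.45151891  88.33746941  34.79403887] yaw -145.27386929324263 toolz [ 0.0191  0.0084 -0.9998] [13.16144604  7.90085066 -3.5632211 ] [ 2.36242406 -4.0649277  -0.31568223]
F jig [11.46 10.22 -3.56]
```

View pics/w7.png

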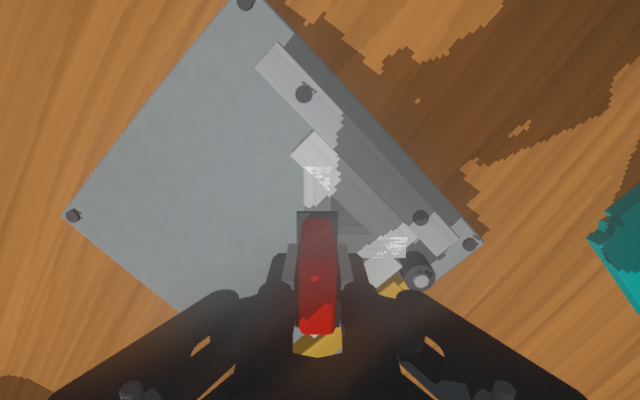

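View pics/home.png

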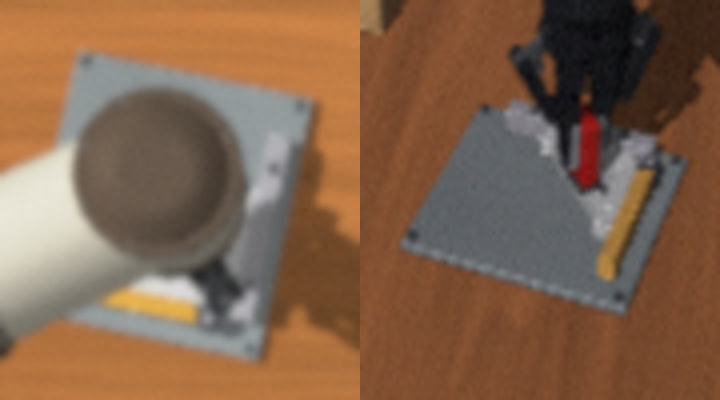

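The wrist view shows the square flush with the fence and touching the post at (420,278). The side view (right half) shows the brass rail lying along the square's leg. I check the rail angle, square yaw and gaps numerically.

```bash
cat > chk.py <<'E'
from sq import *
def fit(g,b,m,z,side,name,c=(477,54.2)):
    m=cv2.morphologyEx((b&m).astype(np.uint8),cv2.MORPH_OPEN,np.ones((2,2)));n,l,st,_=cv2.connectedComponentsWithStats(m);m=l==np.argmax(st[1:,4])+1
    q=onplane(g,np.argwhere(m)[:,::-1],z)[:,:2];a=np.radians(-10.75);R=np.array([[np.cos(a),np.sin(a)],[-np.sin(a),np.cos(a)]]);L=(q-c)@R.T
    if name=='rail': L=L[:,::-1]
    k=[]
    for x in np.arange(L[:,0].min()+4,L[:,0].max()-4,3):
        w=L[(L[:,0]>=x)&(L[:,0]<x+3),1]
        if len(w)>2:k.append((x+1.5,np.percentile(w,side)))
    k=np.array(k)
    for _ in range(3):
        p=np.polyfit(k[:,0],k[:,1],1);r=abs(k[:,1]-np.polyval(p,k[:,0]));k=k[r<max(1,1.8*np.median(r))]
    print(name,'ang rel deg',np.degrees(p[0]).round(2),'offset mid',np.polyval(p,k[:,0].mean()).round(2),'range',L[:,0].min().round(1),L[:,0].max().round(1),len(k))
g=grab('wrist');h=cv2.cvtColor(g['image'],cv2.COLOR_RGB2HSV);P=pts(g)
b=np.zeros((400,640),bool);b[30:300,250:480]=1
fit(g,b,(h[...,1]<70)&(P[...,2]>22.8)&(P[...,2]<34),26,97,'fence')
fit(g,b,(h[...,1]<70)&(P[...,2]>17)&(P[...,2]<22.8),20,3,'square')
g=grab('side');h=cv2.cvtColor(g['image'],cv2.COLOR_RGB2HSV)
b=np.zeros((400,640),bool);b[225:255,325:355]=1
br=(h[...,0]>14)&(h[...,0]<28)&(h[...,1]>140)&(h[...,2]>110)
fit(g,b,br,26,3,'rail');fit(g,b,br,26,50,'rail')
g=grab('top');h=cv2.cvtColor(g['image'],cv2.COLOR_RGB2HSV);b[:]=0;b[215:235,275:310]=1
br=(h[...,0]>14)&(h[...,0]<28)&(h[...,1]>140)&(h[...,2]>110)
fit(g,b,br,26,50,'rail')
E
python3 chk.py
```

```text
fence ang rel deg 0.06 offset mid -1.11 range -5.8 129.8 43
square ang rel deg -0.26 offset mid 0.69 range -8.7 89.9 22
rail ang rel deg -1.32 offset mid -18.29 range 33.0 148.8 5
rail ang rel deg 5.63 offset mid -13.57 range 33.0 148.8 5
rail ang rel deg 0.75 offset mid -11.88 range 22.2 80.4 12
```

The square is within 0.3° of the jig and its far end is at x = 90 mm, so the heel is at 0. I press slightly more, take out the 0.02 rad tilt and settle.

Call:
servo_tool(
  rotation=[
    [-0.0005,0.001,0],
    [-0.001,0.002,0],
    [-0.0013,0.003,0],
    [-0.0013,0.003,0],
    [-0.0013,0.003,0],
    [-0.0013,0.003,0],
    [-0.0013,0.003,0],
    [-0.0013,0.003,0],
  ],
  slide=[
    [0,-0.002,0],
    [-0.002,-0.004,0],
    [-0.004,-0.005,0],
    [-0.004,-0.005,-0.002],
    [-0.004,-0.005,-0.002],
    [-0.004,-0.005,-0.002],
    [-0.004,-0.005,-0.002],
    [-0.004,-0.005,-0.002],
  ],
  grip=[-1,-1,-1,-1,-1,-1,-1,-1],
)

```text
clock: 22.62
position: [528.7, 88.3, 34.3]
ee_rot: [0.886, -0.464, 0.001, -0.002]
contact_force: [14.1, 9.8, -5.9]
gripper_width: 15.1
grasp_force: 59.4
```

```bash
python3 chk.py
python3 - <<'E'
from h import *
s=read_state();R=Rn.from_quat(s['ee_rot']).as_matrix();print(s['clock'],s['position'],'yaw',np.degrees(np.arctan2(R[1,1],R[0,1])),'toolz',R[:,2].round(4))
J=Rn.from_euler('z',-10.75,degrees=True);print('F jig',J.inv().apply(s['contact_force']).round(2),J.inv().apply(s['wrist_torque']).round(2))
E
```

```text
fence ang rel deg 0.06 offset mid -1.09 range -5.8 129.9 43
square ang rel deg 0.02 offset mid 0.73 range -10.0 89.9 20
rail ang rel deg 6.41 offset mid -17.01 range 33.0 148.8 4
rail ang rel deg 6.31 offset mid -14.17 range 33.0 148.8 4
rail ang rel deg 0.16 offset mid -12.02 range 22.2 94.8 17
22.775 [528.65124133  88.26877283  34.31421545] yaw -145.2761921503582 toolz [ 0.003  0.002 -1.   ]
F jig [11.84 12.56 -5.49] [ 4.04 -3.76 -0.28]
```

Call:
servo_tool(
  rotation=[
    [0,0,0],
    [0,0,0],
    [0,0,0],
    [0,0,0],
    [0,0,0],
    [0,0,0],
    [0,0,0],
    [0,0,0],
  ],
  slide=[
    [-0.003,0,0],
    [-0.005,0,0],
    [-0.006,0,0],
    [-0.006,0,0],
    [-0.006,0,0],
    [-0.006,0,0],
    [-0.006,0,0],
    [-0.006,0,0],
  ],
  grip=[-1,-1,-1,-1,-1,-1,-1,-1],
)

```text
clock: 23.78
position: [528.5, 88.3, 34.4]
ee_rot: [0.886, -0.464, 0.002, -0.002]
contact_force: [16.1, 8.0, -7.7]
gripper_width: 15.5
grasp_force: 59.0
```

The square is against a hard stop on both faces with moderate force, so I hand in while holding.

```bash
python3 -c "
from bench import job_done;print(job_done())"
```

```text
the job is handed in; nothing more can be done
None
```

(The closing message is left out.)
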